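# Hold the card clip open on the drinks card

### The job

Take the wooden spring clip out of the tray, squeeze its levers so that its jaws gape wide, and bring it, kept level, onto the free upright edge of the drinks card from the side, in line with the card, so that the edge is well inside the open jaws and neither jaw presses on it: I want to slip in a second card. Finish while still holding the clip there wide open; do not let it close or let go. Be gentle with the card and leave the other things where they are.

Things in the scene. Friction and masses are not known exactly. Their poses are not given: they have to be found in the camera images.
- tray: Fixed square wooden tray, 239 x 239 mm, with 2 x 2 open compartments, each about 112 x 112 mm inside; all walls 5 mm thick, their tops 18 mm above the work surface, floor 5 mm thick. Origin: centre of its underside; x and y run along its sides. One compartment holds the clip, the others a stopper, a jigger and a pile of coasters, in any order.
- clip: Big wooden clothes-peg type clip, 60-100 g, on its side on the tray floor: 40 mm tall, opens level. Origin: underside of its upright 10 mm pivot pin (steel stub 5 mm proud on top). x runs from pin to jaws, y across, z up. Shut: jaws side by side, 16 mm across, reach 48 mm ahead of the pin; levers spread in a V behind it to x = -42 mm. In the tray x points to world +y within about 0.6 rad.
- clip_mouth (a point): Point midway between the tips of the clip's jaws: 48 mm from the pin along the clip's x, 20 mm above the clip's underside. Wide open, the space between the jaws is about 30 mm at the tips and 18 mm halfway in (28 mm ahead of the pin); it narrows to nothing at the pin.
- clip_grip (a point): Point midway between the two levers, 30 mm behind the pin (clip x = -30 mm), 20 mm above the clip's underside: squeeze here across the clip's y. The levers' outer faces are flat, upright, 40 mm tall. At rest they are splayed, about 56 mm apart here and 62 mm at the rear ends; wide open they are parallel to the clip's x and 34 mm apart.
- clip_left (a joint): Opening angle of each arm of the clip, rad: 0 shut, 0.32 wide open against a stop; the other arm follows equally. The spring shuts it when released. Squeezing at the levers' grip point takes about 3 to 4 N to start and 9 N at the stop; 15 N or more holds it firmly against the stop.
- card: Fixed stand with a stiff white upright card, 140 mm long, 4 mm thick, 30 to 170 mm above the work surface. Origin: on the work surface below the free upright edge, mid thickness; x points out of the card, so the card runs along -x to a steel post (12 mm, 180 mm tall) on a foot 80 x 70 x 8 mm centred at x = -130 mm; y across it, z up. Nothing is near the free edge, which faces world -y to 0.4 rad.
- card_edge (a point): Middle of the free upright edge of the card, 100 mm above the work surface.
- stopper: Cork bottle stopper standing in the tray, 38 mm widest, 42 mm tall. Origin: centre of its underside. Leave it alone.
- jigger: Waisted steel jigger standing in the tray, 46 mm widest, 66 mm tall. Origin: centre of its underside. Leave it alone.
- coasters: Round pile of cork coasters in the tray, 80 mm diameter, 20 mm tall. Origin: centre of its underside. Leave it alone.
- tumbler: Glass tumbler, 76 mm diameter at the rim, 95 mm tall, standing farther out. Origin: centre of its underside. Leave it alone.
There are look-alikes about, which are no part of the job. What is meant by the clip is not blue or green, and is the smaller of those in its own colour.

How it is judged:
By the outcome, as a careful person would: the job done as asked, in the order asked, and still so for the second after the job is handed in, while the arm keeps its last pose, push and grip.
It also fails if it takes over 32 s, if anything falls off the work surface, if the arm or the gripper's body presses on something with over 40 N, if the wrist force passes 120 N, or if a joint passes its speed limit or range.

### The arm

A 6-joint arm with a two-finger parallel gripper is mounted at the origin on the work surface. World frame = base frame: x ahead of the robot, y to its left, z up, the work surface at z = 0. Lengths are in m, angles in rad, forces in N, time in s.
With the tool pointing down it reaches from about 0.275 to 0.875 m from the base axis. Payload 12.5 kg.
Tool frame: the origin (TCP) lies on the centre line of the jaws, within the pads' length; the fingertips stand 11 mm ahead of it and the grasp point (between the pads) lies 8 mm behind it; z points along the fingers, y is the line along which they close (so a half turn about z gives the same grasp; the last joint's range is limited). The gripper opens to 85 mm and grips with 20 to 120 N. Pads are 22 mm wide; open, the fingers measure 114 mm over their backs; the gripper's body (76 mm by 85 mm) begins 54 mm behind the grasp point. The pads swing forward as they close: fully open they stand 13 mm farther back than shut.
Start: joints at [1.154, 0.351, 1.652, -0, 1.139, -0.085], TCP at [0.179, 0.52, 0.242] pointing down, gripper open.
Joint ranges: [-2.75, 2.75], [-0.79, 2.1], [0.01, 2.65], [-1.57, 4.71], [0.07, 3.14], [-2.87, 2.87]. Speed limits (rad/s): [2.22, 2.22, 2.79, 3.14, 3.14, 3.14].

### API

Orientations are given as a 3x3 rotation matrix whose columns are the frame's x, y, z axes.
In Python, from workcell import telemetry, vision, arm gives the robot as it stands. The module is installed in compiled form; this text tells all that it offers.
- The arm moves only by the tool jog_arm, never from a script. Its argument "series" is a list of rows, each a list of 7 numbers: the shift along the world's x, y, z in cm, then the turn, a rotation vector about the world's x, y, z in degrees, then the opening, from -1 (shut) to 1 (fully open), so that 0 is half open. A call has 1 to 8 rows; each row shifts and turns the commanded pose from where the row before left it; what a row does not reach is not made up. A row lasts 1/12 s, in which the tool goes at most 41.7 mm and 7.16 degrees, less where a joint would pass 70% of its speed; a pose out of reach is approached as far as the arm can. A call with a gripper value outside its range is refused whole. The fingers move at their own pace and stop on an object; "grip_force" is the grip in N (left out, the last holds). Time passes only in rows, so rows that do not move let the fingers close. It gives the time, the measured TCP pose, the force, the opening and the grip force at its end, in the units of the state.
- telemetry.get_state(): the state, without advancing time (a new reading comes with each control period).
- vision.read_camera(name): name is "side" or "top"; returns a dict with "frame" (420x560x3 uint8, blue, green, red), "depth" (420x560 float32, m along the optical axis (not along the pixel's ray), 0 where there is no reading), "intrinsics" (3x3 intrinsics, pixels), "world_to_cam" (4x4, takes a point from world to camera coordinates). Camera axes: x right, y up, looking along -z (the intrinsics and any distortion apply to the point x, -y, -z); pixel columns grow to the right and rows downward; lengths in m; the calibration is good to about 2 mm. A picture is of the moment at which its call begins.
- arm.hand_in(): hands the job in; it is judged then, once.
The state is a dict: "t": time; "joint_pos": joint angles; "qvel": joint speeds; "joint_torque": joint torques, N m; "ee_pos": TCP position; "tcp_rot": TCP orientation; "contact_force": force on the tool from outside, world axes, zero at the start; "wrist_torque": the same for the moment, N m; "width": finger opening in m; "gripper_force": force on a finger pad.
Only numpy, scipy, OpenCV 4.12 (cv2) and the standard library are available. Lean on these libraries where they do the work, as an engineer would, in place of code of your own. Each camera call takes 0.05 s, during which the arm holds its last target. There are 200 camera calls.

## Working session

There is one attempt and no reset: what is moved stays moved. The work goes in short steps, Python scripts to look and compute and a tool call to move; the robot and the scene stay as the last step left them, time stands still between calls to the robot, and variables do not carry over. Pictures are saved under pics/ and viewed, at most 10 in all, crops included, and the job is handed in when it is done.

Besides the shell and the picture viewer there is one more tool, called after ">>>" as name([rows], argument=value, ...), one row to a line, values as JSON. jog_arm: Moves the arm, as the interface text tells. Its arguments: {"type":"object","properties":{"series":{"type":"array","items":{"type":"array","items":{"type":"number"}}},"grip_force":{"type":"number"}},"required":["series"]}

```bash
mkdir -p pics; cat > h.py <<'E'
import numpy as np, cv2
from workcell import telemetry, vision, arm
def cloud(c):
    d=c["depth"];K=c["intrinsics"];v,u=np.mgrid[:d.shape[0],:d.shape[1]]
    p=np.stack([(u-K[0,2])/K[0,0]*d,-(v-K[1,2])/K[1,1]*d,-d,np.ones_like(d)],-1)
    w=p@np.linalg.inv(c["world_to_cam"]).T
    w[d<=0]=np.nan
    return w[...,:3]
E
python3 - <<'E'
from h import *
for n in("top","side"):
    c=vision.read_camera(n);cv2.imwrite(f"pics/{n}0.png",c["frame"]);np.savez(n+"0.npz",**c)
    print(n,c["intrinsics"],c["world_to_cam"],c.keys())
s=telemetry.get_state();print(s)
E
```

```text
top [[434.46451336   0.         274.21630415]
 [  0.         434.46451336 209.3966589 ]
 [  0.           0.           1.        ]] [[-0.01879991 -0.99981848  0.00309372 -0.12204924]
 [ 0.98204698 -0.01788468  0.18778677 -0.62561062]
 [-0.18769736  0.00656855  0.98220495 -1.01624362]
 [ 0.          0.          0.          1.        ]] dict_keys(['frame', 'depth', 'intrinsics', 'world_to_cam'])
side [[412.32876351   0.         279.61289069]
 [  0.         412.32876351 211.47059394]
 [  0.           0.           1.        ]] [[ 0.97035439 -0.24095116 -0.01883874 -0.62997171]
 [ 0.19504123  0.73466276  0.64979193 -0.09283735]
 [-0.142728   -0.63420278  0.75987864 -0.95221284]
 [ 0.          0.          0.          1.        ]] dict_keys(['frame', 'depth', 'intrinsics', 'world_to_cam'])
{'t': 0.1, 'joint_pos': array([ 1.15440277e+00,  3.51223908e-01,  1.65233560e+00, -3.58024538e-05,
        1.13912909e+00, -8.46036217e-02]), 'qvel': array([ 0.00085305, -0.00105123, -0.0001443 , -0.00058228, -0.00053817,
        0.00350976]), 'joint_torque': array([ 1.49388128e-03, -5.06835723e+01, -2.91881669e+01, -1.05658236e-05,
        2.58143649e-03,  3.14179283e-05]), 'ee_pos': array([0.17902502, 0.51974784, 0.24179881]), 'tcp_rot': array([[-9.45465684e-01,  3.25721460e-01, -4.13529959e-04],
       [ 3.25721717e-01,  9.45465141e-01, -1.01544947e-03],
       [ 6.02244783e-05, -1.09476831e-03, -9.99999399e-01]]), 'contact_force': array([-0.56212745, -0.2795168 , -0.55007058]), 'wrist_torque': array([ 0.0133433 , -0.06138015,  0.00301163]), 'gripper_force': 0.0, 'width': 0.08508234941829897}
```

View pics/top0.png

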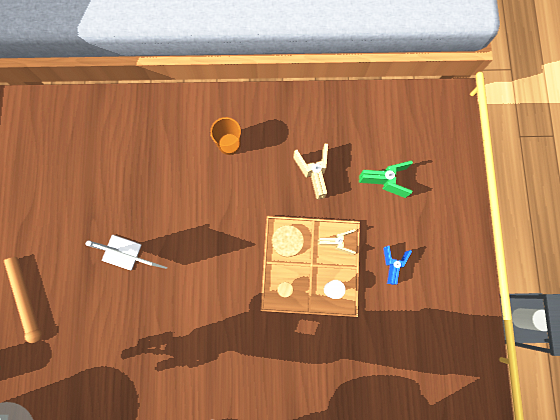

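View pics/side0.png

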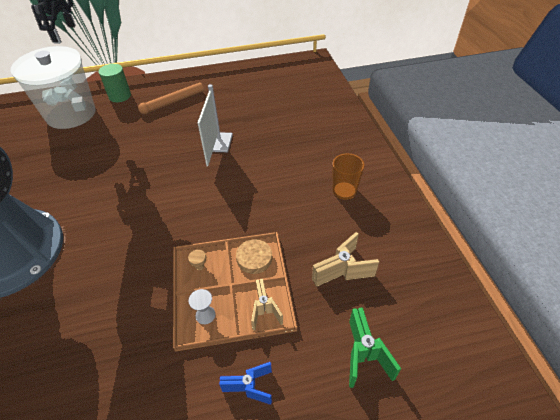

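The top view shows the peg in the tray at about (340,241), with its jaws to the left (+y). The card's free edge is at about (167,268) and its post at (88,243). The larger wooden peg at (315,170) and the blue and green ones are decoys.

```bash
python3 - <<'E'
from h import *
for n in("top","side"):
    c=dict(np.load(n+"0.npz"));w=cloud(c);f=c["frame"].astype(int)
    # tray clip roi
    if n=="top": r=(slice(222,262),slice(316,362)); rc=(slice(230,275),slice(75,180))
    else: r=(slice(270,335),slice(242,292)); rc=(slice(80,170),slice(195,220))
    p=w[r];col=f[r];m=(p[...,2]>.036)&(p[...,2]<.06)
    q=p[m];print(n,"clip pts",len(q),q.min(0),q.max(0),np.median(q[:,2]))
    bgr=col[m];grey=(bgr.max(1)-bgr.min(1))<25
    print(" pin?",grey.sum(),q[grey].mean(0))
    np.set_printoptions(precision=4,suppress=True)
    # silhouettes in xy: bin by y
    for y in np.arange(q[:,1].min(),q[:,1].max(),.006):
        k=q[(q[:,1]>=y)&(q[:,1]<y+.006)]
        if len(k):print("  %.3f"%(y+.003),np.sort(k[:,0])[::max(1,len(k)//6)],)
    p=w[rc];q=p[(p[...,2]>.04)&(p[...,2]<.165)]
    q=q[(q[:,1]>.1)&(q[:,1]<.6)]
    print(" card",len(q),q.min(0),q.max(0))
    l=cv2.fitLine(q[:,:2].astype(np.float32),cv2.DIST_HUBER,0,.01,.01).ravel();print(" line",l)
    t=(q[:,:2]-l[2:])@l[:2];print(" t range",np.percentile(t,[0,1,5,95,99,100]), "ends",l[2:]+t.min()*l[:2],l[2:]+t.max()*l[:2])
    # walls of tray
    q=w[(w[...,2]>.014)&(w[...,2]<.021)&(w[...,0]>.3)&(w[...,0]<.8)&(w[...,1]<.1)&(w[...,1]>-.5)]
    print(" tray",cv2.minAreaRect(q[:,:2].astype(np.float32)), np.percentile(q,[1,99],axis=0))
c=dict(np.load("top0.npz"))
cv2.imwrite("pics/z.png",np.hstack([cv2.resize(c["frame"][205:325,255:375],(540,540),interpolation=2)]))
E
```

```text
top clip pts 268 [ 0.51302992 -0.333897    0.03601233] [ 0.57287319 -0.24528582  0.0505944 ] 0.04465324066690557
 pin? 178 [ 0.5446463  -0.28695108  0.04492432]
  -0.331 [0.513  0.5156 0.518  0.5673 0.5701 0.5703 0.5729]
  -0.325 [0.5138 0.5156 0.5179 0.5204 0.5653 0.5684 0.5703]
  -0.319 [0.5157 0.5183 0.5188 0.5209 0.5638 0.5653 0.5655 0.5682 0.5703]
  -0.313 [0.5188 0.5188 0.5207 0.5208 0.523  0.5235 0.5633 0.5656 0.5658 0.5682]
  -0.307 [0.5211 0.5234 0.5236 0.5256 0.5607 0.5635 0.5658]
  -0.301 [0.5236 0.5285 0.5358 0.5455 0.5529 0.5581 0.5633]
  -0.295 [0.5243 0.5288 0.5359 0.5404 0.5454 0.5506 0.5578]
  -0.289 [0.5285 0.5369 0.5407 0.5432 0.5484 0.5511 0.5588]
  -0.283 [0.5372 0.539  0.5414 0.5437 0.5461 0.5469 0.5485 0.5507 0.5511]
  -0.277 [0.5385 0.5388 0.541  0.5438 0.5461 0.5488 0.5512]
  -0.271 [0.5388 0.5397 0.5416 0.5439 0.5467 0.5484 0.5507 0.5515]
  -0.265 [0.5392 0.5411 0.5416 0.5439 0.5463 0.5486 0.5493 0.5519]
  -0.259 [0.5391 0.5415 0.5441 0.5465 0.5489 0.5493 0.5513]
  -0.253 [0.5389 0.5393 0.5418 0.5437 0.5441 0.5468 0.5492 0.5515 0.5519]
  -0.247 [0.5392 0.541
[... 1058 characters left out ...]
 -0.278 [0.5369 0.5391 0.5426 0.5448 0.5469 0.5487 0.5507]
  -0.272 [0.5377 0.5396 0.5417 0.546  0.5484 0.5503]
  -0.266 [0.5374 0.5395 0.543  0.5453 0.5473 0.5498]
  -0.260 [0.5381 0.54   0.5421 0.5465 0.5484 0.5504]
  -0.254 [0.5377 0.5402 0.5421 0.5439 0.546  0.548  0.5503 0.5523]
  -0.248 [0.5385 0.5394 0.5415 0.5435 0.5479 0.5494 0.5518]
 card 793 [0.4842 0.1323 0.0401] [0.5394 0.2722 0.1649]
 line [0.3395 0.9406 0.5168 0.2164]
 t range [-0.0896 -0.0877 -0.0861  0.0528  0.0562  0.0602] ends [0.4864 0.1321] [0.5372 0.273 ]
 tray ((0.5788248181343079, -0.24056418240070343), (0.47266143560409546, 0.4267459511756897), 86.24771881103516) [[ 0.3615 -0.4745  0.0141]
 [ 0.7851 -0.0811  0.0208]]
```

View pics/z.png

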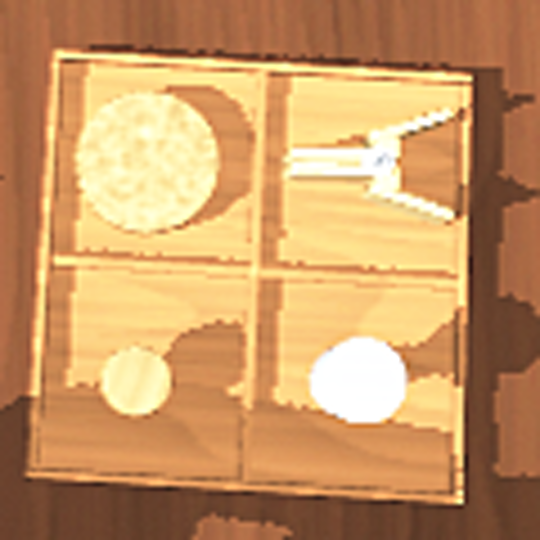

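The zoom shows the clip nearly aligned with +y and its lever ends close to the tray's right wall. I'll locate the walls next.

```bash
python3 - <<'E'
from h import *
np.set_printoptions(precision=4,suppress=True)
for n in("top","side"):
    c=dict(np.load(n+"0.npz"));w=cloud(c)
    q=w[(w[...,2]>.0155)&(w[...,2]<.0205)&(w[...,0]>.34)&(w[...,0]<.62)&(w[...,1]<-.08)&(w[...,1]>-.36)]
    print(n,len(q))
    for y in(-.33,-.30,-.25,-.2,-.15):
        k=q[abs(q[:,1]-y)<.006];print(" y",y,np.histogram(k[:,0],np.arange(.34,.62,.005))[0])
    for x in(.56,.52,.5,.45,.4):
        k=q[abs(q[:,0]-x)<.008];print(" x",x,np.histogram(k[:,1],np.arange(-.37,-.08,.005))[0])
    q=w[(w[...,2]>.055)&(w[...,2]<.07)&(w[...,0]>.34)&(w[...,0]<.6)&(w[...,1]<-.08)&(w[...,1]>-.36)]
    print("jigger",q.min(0),q.max(0))
    q=w[(w[...,2]>.03)&(w[...,2]<.06)&(w[...,0]>.56)&(w[...,0]<.75)&(w[...,1]<-.2)&(w[...,1]>-.4)]
    print("big peg",q.min(0),q.max(0))
E
```

```text
top 779
 y -0.33 [0 0 0 0 6 3 4 4 3 4 3 2 2 2 1 2 2 2 0 1 0 0 0 0 0 0 0 2 1 0 0 0 0 0 2 0 0
 0 0 0 0 0 0 0 0 0 0 0 0 0 4 5 0 0 0]
 y -0.3 [0 0 0 0 5 4 0 0 0 0 0 0 0 0 0 0 0 0 0 0 0 0 0 0 0 0 0 1 7 0 0 0 0 0 0 0 1
 0 0 0 0 0 0 0 0 0 0 0 0 0 0 2 5 0 0]
 y -0.25 [0 0 0 0 0 5 0 0 0 0 0 0 0 0 0 0 0 0 0 0 0 0 0 0 0 0 0 0 3 1 0 0 0 0 0 0 0
 0 0 0 0 1 0 0 0 0 0 0 0 0 0 1 7 0 0]
 y -0.2 [0 0 0 0 0 0 6 0 0 0 0 0 0 0 0 0 0 0 0 0 0 0 0 0 0 0 0 0 0 4 1 0 0 0 0 0 0
 0 0 0 0 1 1 1 0 1 0 0 0 0 0 0 1 4 0]
 y -0.15 [0 0 0 0 0 0 2 5 0 0 0 0 0 0 0 0 0 0 0 0 0 0 0 0 0 0 0 0 0 0 5 0 0 0 0 0 0
 0 0 0 0 1 0 1 0 0 2 1 0 0 0 0 0 3 2]
 x 0.56 [ 0  0  0  0  9  0  0  0  0  0  0  0  1  0  0  0  0  0  0  0  0  0  0  0
  0  0  0  3  4  0  0  0  1  2  0  0  0  0  0  0  0  0  0  0  1  0  0  1
  0  0  0 10  0  0  0  0  0]
 x 0.52 [0 0 0 0 1 8 0 1 1 1 0 0 0 1 0 1 0 0 0 0 0 0 0 0 0 0 0 0 6 3 0 0 0 0 0 0 0
 1 0 0 0 0 1 0 0 1 0 0 0 0 0 6 4 0 0 0 0]
 x 0.5 [0 0 0 0 0 9 0 0 0 0 0 0 0 0 0 0 0 0 0 0 0 0 0 0 0 0 0 0 1 6 0 0 0 0 0 0 0
 1 1 2 1 0 2 1 0 2 1 3 3 1 3 1 6 0 0 0 0]
 x 0.45 [ 0  0  0  0  0  1 10  0  0  0  0  0  0  0  
[... 1433 characters left out ...]
  0  6  1  0  0  0  0  5  3  2  0  0  0  0  0  0  1  0  0  0  1
  0  0  0  9  3  0  0  0  0]
 x 0.5 [ 0  0  0  0  0 17  0  0  0  0  0  0  0  0  0  0  0  0  0  0  0  0  0  0
  0  0  0  0  6  1  0  0  0  0  0  0  0  0  0  2  0  1  0  0  1  3  0  2
  3  2  1  3  8  0  0  0  0]
 x 0.45 [ 0  0  0  0  0  6 13  0  0  0  0  0  0  0  0  0  0  0  0  0  0  0  0  0
  0  0  0  0  0  8  1  0  0  0  0  0  0  0  0  0  0  0  0  0  0  0  0  0
  0  0  0  0  7  7  0  0  0]
 x 0.4 [0 0 0 0 0 0 8 8 0 0 0 0 0 0 0 0 0 0 0 0 0 0 0 0 0 0 0 0 0 1 7 0 0 0 0 0 0
 0 0 0 0 0 0 0 0 0 0 0 0 0 0 0 0 9 5 0 0]
jigger [ 0.4045 -0.2963  0.0554] [ 0.4468 -0.2533  0.07  ]
big peg [ 0.5603 -0.3999  0.0301] [ 0.7499 -0.2026  0.0599]
```

>>> jog_arm([
  [1.5,-3.5,0,0,0,-3,0.7],
  [1.5,-3.5,0,0,0,-3,0.7],
  [1.5,-3.5,0,0,0,-3,0.7],
  [1.5,-3.5,0,0,0,-3,0.7],
  [1.5,-3.5,0,0,0,-3,0.7],
  [1.5,-3.5,0,0,0,-3,0.7],
  [1.5,-3.5,0,0,0,-3,0.7],
  [1.5,-3.5,0,0,0,-3,0.7],
])

```text
t: 0.77
ee_pos: [0.2992, 0.2383, 0.2422]
tcp_rot: [[-0.73, 0.684, -0.0], [0.684, 0.73, -0.0], [-0.0, -0.0, -1.0]]
contact_force: [1.2, 0.9, 0.1]
width: 0.0721
gripper_force: 0.0
```

>>> jog_arm([
  [1.5,-3.5,0,0,0,-3,0.7],
  [1.5,-3.5,0,0,0,-3,0.7],
  [1.5,-3.5,0,0,0,-3,0.7],
  [1.5,-3.5,0,0,0,-3,0.7],
  [1.5,-3.5,0,0,0,-3,0.7],
  [1.5,-3.5,0,0,0,-3,0.7],
  [1.5,-3.5,0,0,0,-3,0.7],
  [1.5,-3.5,0,0,0,-3,0.7],
])

```text
t: 1.43
ee_pos: [0.4193, -0.042, 0.2422]
tcp_rot: [[-0.388, 0.922, -0.0], [0.922, 0.388, 0.0], [0.0, -0.0, -1.0]]
contact_force: [1.2, 1.1, -0.2]
width: 0.0726
gripper_force: 0.0
```

>>> jog_arm([
  [1.5,-3.5,0,0,0,-3,0.7],
  [1.5,-3.5,0,0,0,-3,0.7],
  [1.5,-3.5,0,0,0,-3,0.7],
  [1.5,-3.5,0,0,0,-3,0.7],
  [1.5,-3.5,0,0,0,-3,0.7],
  [1.5,-3.5,0,0,0,-3,0.7],
  [1.5,-3.5,0,0,0,-3,0.7],
  [0,0,0,0,0,0,0.7],
])

```text
t: 2.1
ee_pos: [0.5253, -0.29, 0.2413]
tcp_rot: [[-0.028, 1.0, 0.0], [1.0, 0.028, -0.001], [-0.001, 0.0, -1.0]]
contact_force: [0.4, -1.2, 0.2]
width: 0.0723
gripper_force: 0.0
```

>>> jog_arm([
  [1.0,-2,-2,0,0,-3.6,0.6],
  [0.7,-1.15,-3.5,0,0,0,0.6],
  [0,0,-3.5,0,0,0,0.6],
  [0,0,-3.5,0,0,0,0.6],
  [0,0,-2.5,0,0,0,0.6],
  [0,0,0,0,0,0,0.6],
])

```text
t: 2.6
ee_pos: [0.5385, -0.3146, 0.0868]
tcp_rot: [[0.028, 1.0, -0.008], [1.0, -0.028, 0.005], [0.005, -0.008, -1.0]]
contact_force: [-0.5, 1.2, -0.8]
width: 0.0681
gripper_force: 0.0
```

```bash
python3 - <<'E'
from h import *
f=[cv2.resize(vision.read_camera("top")["frame"][200:290,290:380],(450,450)),cv2.resize(vision.read_camera("side")["frame"][235:335,200:277+23],(450,450))]
cv2.imwrite("pics/a.png",cv2.resize(np.hstack(f),(800,400)))
s=telemetry.get_state();print(s["ee_pos"],s["width"],s["tcp_rot"],s["contact_force"])
E
```

```text
[ 0.54105487 -0.3162871   0.09241081] 0.06819727992950347 [[ 2.78975835e-02  9.99610313e-01 -9.72771223e-04]
 [ 9.99610574e-01 -2.78969303e-02  6.78790637e-04]
 [ 6.51388791e-04 -9.91329020e-04 -9.99999296e-01]] [0.05540727 0.28297026 0.00868957]
```

View pics/a.png

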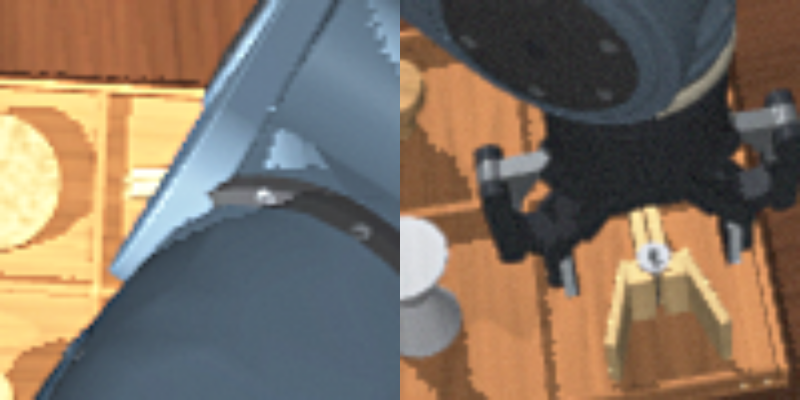

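The fingers are astride the levers, with the pads at side-crop (565,275) and (735,240) and the pin at (653,255). I'll go on down.

>>> jog_arm([
  [0.1,-0.5,-1.5,0,0,0,0.6],
  [0,0,-2,0,0,0,0.6],
  [0,0,-1.2,0,0,0,0.6],
  [0,0,0,0,0,0,0.6],
  [0,0,0,0,0,0,0.6],
])

```text
t: 3.12
ee_pos: [0.5425, -0.3217, 0.0464]
tcp_rot: [[0.028, 1.0, 0.001], [1.0, -0.028, -0.0], [-0.0, 0.001, -1.0]]
contact_force: [0.2, -0.3, 0.2]
width: 0.0682
gripper_force: 0.0
```

```bash
python3 - <<'E'
from h import *
c=vision.read_camera("side");w=cloud(c);f=c["frame"]
cv2.imwrite("pics/b.png",cv2.resize(f[235:335,190:315],(750,600),interpolation=cv2.INTER_CUBIC))
s=telemetry.get_state();print(s["ee_pos"],s["width"],s["contact_force"])
E
```

```text
[ 0.54278686 -0.32178799  0.04682011] 0.0684715569053708 [ 0.42782266  0.74917686 -0.19855576]
```

View pics/b.png

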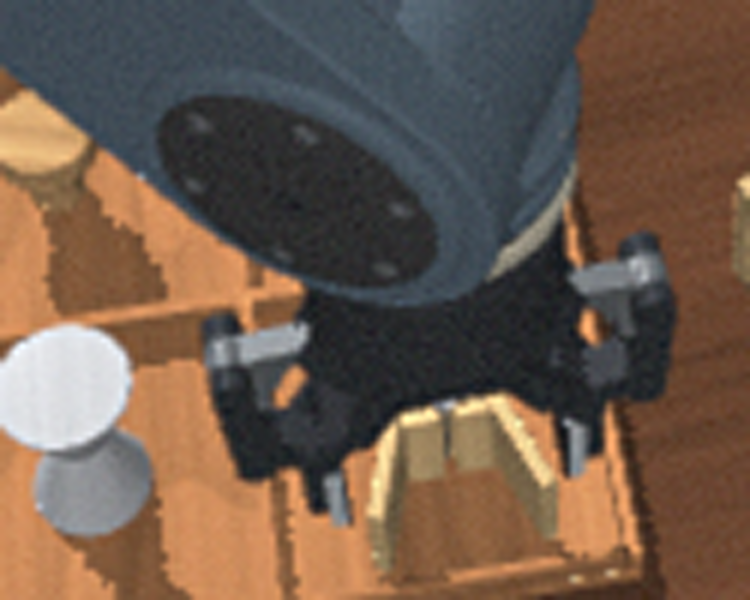

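The side crop shows the pads outside both levers, at about (340,500) and (575,445). I'll lower and squeeze.

>>> jog_arm([
  [0,0,0,0,0,0,0.5],
  [0,0,-1,0,0,0,0.5],
  [0,0,-1,0,0,0,0.5],
  [0,0,0,0,0,0,0.5],
], grip_force=25)

```text
t: 3.5
ee_pos: [0.5413, -0.3209, 0.0232]
tcp_rot: [[0.028, 1.0, -0.002], [1.0, -0.028, 0.001], [0.001, -0.002, -1.0]]
contact_force: [-0.8, -0.5, 0.1]
width: 0.0641
gripper_force: 0.1
```

>>> jog_arm([
  [0,0,0,0,0,0,0.3],
  [0,0,0,0,0,0,0.2],
  [0,0,0,0,0,0,0.1],
  [0,0,0,0,0,0,0],
  [0,0,0,0,0,0,-0.2],
  [0,0,0,0,0,0,-0.4],
  [0,0,0,0,0,0,-0.6],
  [0,0,0,0,0,0,-0.6],
], grip_force=25)

```text
t: 4.17
ee_pos: [0.5433, -0.3224, 0.0269]
tcp_rot: [[0.028, 1.0, 0.003], [1.0, -0.028, -0.002], [-0.002, 0.003, -1.0]]
contact_force: [-0.3, -1.0, 10.3]
width: 0.0332
gripper_force: 24.2
```

>>> jog_arm([
  [0,0,0.4,0,0,0,-1],
  [0,0,1,0,0,0,-1],
  [0,0,2,0,0,0,-1],
  [0,0,2.5,0,0,0,-1],
  [0,0,2.5,0,0,0,-1],
  [0,0,2,0,0,0,-1],
  [0,0,0,0,0,0,-1],
  [0,0,0,0,0,0,-1],
], grip_force=30)

```text
t: 4.83
ee_pos: [0.5424, -0.3216, 0.1305]
tcp_rot: [[0.028, 1.0, 0.001], [1.0, -0.028, -0.001], [-0.001, 0.001, -1.0]]
contact_force: [-0.6, 0.1, -1.8]
width: 0.0322
gripper_force: 30.2
```

```bash
python3 - <<'E'
from h import *
np.set_printoptions(precision=4,suppress=True)
t=vision.read_camera("top");c=vision.read_camera("side")
np.savez("s1.npz",**c);np.savez("t1.npz",**t)
w=cloud(c)
cv2.imwrite("pics/c.png",np.hstack([cv2.resize(c["frame"][200:320,190:315],(400,384)),cv2.resize(t["frame"][190:290,270:374],(400,384))]))
s=telemetry.get_state();print(s["ee_pos"],s["width"],s["contact_force"],s["gripper_force"])
E
```

```text
[ 0.5416 -0.3211  0.1284] 0.03236665051842382 [ 0.0784 -0.1107 -1.4977] 30.210343992803246
```

View pics/c.png

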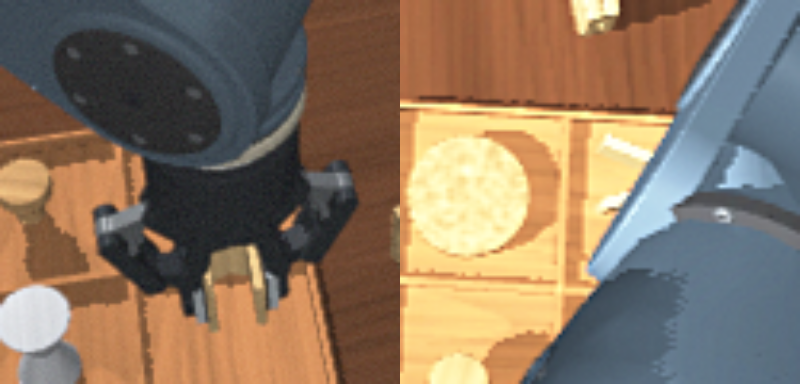

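The clip is lifted and open. Levers are parallel in the side crop, and both jaw arms show apart in the top crop at about (630,145) and (612,205). I'll measure how it sits in the hand.

```bash
python3 - <<'E'
from h import *
np.set_printoptions(precision=4,suppress=True)
tcp=np.array([.5416,-.3211,.1284])
for n in("t1","s1"):
    c=dict(np.load(n+".npz"));w=cloud(c);f=c["frame"].astype(int)
    b=w-tcp
    m=(f[...,2]-f[...,0]>15)&(abs(b[...,0])<.04)&(b[...,1]>-.03)&(b[...,1]<.1)&(b[...,2]>-.035)&(b[...,2]<.03)
    q=b[m];print(n,len(q),q.min(0),q.max(0) if len(q) else '')
    for lo in np.arange(-.025,.09,.005):
        k=q[(q[:,1]>=lo)&(q[:,1]<lo+.005)]
        if len(k):print("%.4f"%(lo+.0025),len(k),"x",np.percentile(k[:,0],[0,25,50,75,100]),"z",np.percentile(k[:,2],[0,50,100]))
E
```

```text
t1 68 [-0.0158  0.0522 -0.0202] [0.0266 0.0819 0.0224]
0.0525 5 x [0.0115 0.013  0.0151 0.0169 0.0174] z [-0.004   0.019   0.0223]
0.0575 8 x [0.0118 0.0123 0.0129 0.0134 0.0201] z [-0.0186  0.0028  0.0178]
0.0625 8 x [0.0138 0.0145 0.0151 0.0156 0.022 ] z [-0.0164  0.0044  0.0201]
0.0675 12 x [-0.0092  0.0159  0.0173  0.0182  0.0245] z [-0.0202  0.0138  0.0224]
0.0725 16 x [-0.0148 -0.0137  0.0179  0.0195  0.0266] z [-0.0181  0.0104  0.0219]
0.0775 10 x [-0.0157  0.0201  0.0212  0.0224  0.0262] z [-0.0084  0.0035  0.0164]
0.0825 9 x [-0.0158 -0.0143 -0.0126 -0.0107 -0.0094] z [-0.0175  0.0041  0.0207]
s1 273 [-0.0313 -0.0135 -0.0223] [0.0272 0.0257 0.0275]
-0.0125 76 x [-0.0237 -0.0142  0.0102  0.013   0.0188] z [-0.0218 -0.0006  0.0186]
-0.0075 41 x [-0.0313 -0.0177 -0.013   0.0106  0.0272] z [-0.0063  0.0167  0.0275]
-0.0025 19 x [-0.0159 -0.0133  0.0099  0.013   0.0154] z [-0.0169  0.0174  0.0233]
0.0025 17 x [-0.0165 -0.0124  0.0104  0.0137  0.0157] z [0.0051 0.0179 0.0249]
0.0075 12 x [-0.0119  0.0106  0.0121  0.0136  0.0156] z [-0.0089  0.0169  0.018 ]
0.0125 8 x [0.011  0.011  0.0121 0.0134 0.0149] z [-0.0179  0.0174  0.0184]
0.0175 2 x [0.0113 0.0113 0.0114 0.0114 0.0114] z [-0.0017  0.0014  0.0045]
0.0225 87 x [-0.0093 -0.0037  0.0028  0.0073  0.0118] z [-0.0223 -0.009   0.0084]
0.0275 11 x [-0.0053 -0.0011  0.0003  0.0016  0.0051] z [-0.016  -0.0085  0.0027]
```

>>> jog_arm([
  [-0.8,2.5,0,0,0,-2,-1],
  [-0.8,3,0,0,0,-2,-1],
  [-0.8,3,0,0,0,-2,-1],
  [-0.8,3,0,0,0,-2,-1],
  [-0.8,3,0,0,0,-2,-1],
  [-0.8,3,0,0,0,-2,-1],
  [-0.8,3,0,0,0,-2,-1],
  [-0.8,3,0,0,0,-1.5,-1],
])

```text
t: 5.6
ee_pos: [0.4768, -0.085, 0.1282]
tcp_rot: [[0.296, 0.955, -0.002], [0.955, -0.296, 0.001], [-0.0, -0.002, -1.0]]
contact_force: [0.1, -0.4, -0.9]
width: 0.0324
gripper_force: 30.2
```

>>> jog_arm([
  [-0.8,3,0,0,0,-1.5,-1],
  [-0.8,3,-0.6,0,0,0,-1],
  [-0.7,2.5,-1,0,0,0,-1],
  [-0.7,2,-1,0,0,0,-1],
  [0,0,0,0,0,0,-1],
  [0,0,0,0,0,0,-1],
])

```text
t: 6.1
ee_pos: [0.4471, 0.0192, 0.1022]
tcp_rot: [[0.317, 0.948, -0.003], [0.948, -0.317, 0.0], [-0.001, -0.003, -1.0]]
contact_force: [1.4, -0.2, -0.8]
width: 0.0325
gripper_force: 30.2
```

```bash
python3 - <<'E'
from h import *
t=vision.read_camera("top");c=vision.read_camera("side")
np.savez("s2.npz",**c);np.savez("t2.npz",**t)
a=cv2.resize(c["frame"][70:230,130:290],(400,400));b=cv2.resize(t["frame"][210:310,110:210],(400,400))
cv2.imwrite("pics/d.png",np.hstack([a,b]))
s=telemetry.get_state();print(s["t"],s["ee_pos"],s["tcp_rot"],s["width"],s["contact_force"],s["gripper_force"])
E
```

```text
6.2 [0.44825418 0.01811632 0.1030475 ] [[ 3.19176602e-01  9.47695095e-01 -5.51457977e-04]
 [ 9.47695229e-01 -3.19176676e-01 -4.86956898e-05]
 [-2.22161190e-04 -5.07071569e-04 -9.99999847e-01]] 0.032500340304965215 [-0.2055871   0.11865725  0.30434891] 30.195954437367618
```

View pics/d.png

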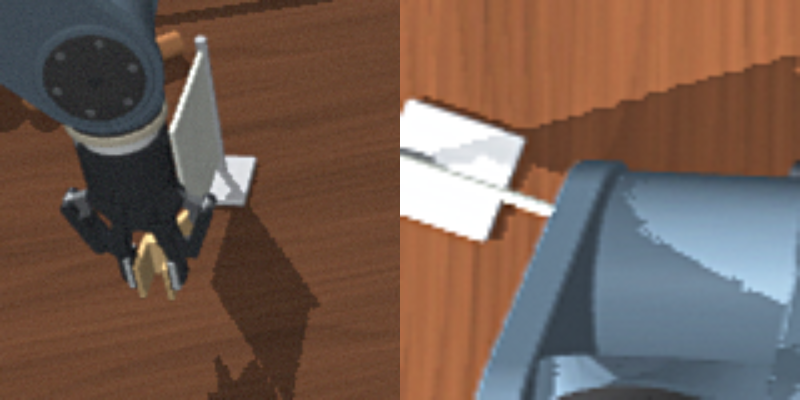

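The side crop shows the clip's levers at about (155,275), the far jaw at (184,225), and the card edge behind it. The top view is blocked by the arm, so I'll measure both in the side view.

```bash
python3 - <<'E'
from h import *
np.set_printoptions(precision=4,suppress=True)
tcp=np.array([.44825,.01812,.10305]);d=np.array([.337,.9415]);n=np.array([.9415,-.337])
c=dict(np.load("s2.npz"));w=cloud(c);f=c["frame"].astype(int)
cam=np.linalg.inv(c["world_to_cam"])[:3,3];print("cam",cam)
b=w-tcp;a=b[...,:2]@d;l=b[...,:2]@n
m=(f[...,2]-f[...,0]>15)&(abs(l)<.045)&(a>-.03)&(a<.1)&(abs(b[...,2])<.03)
for lo in np.arange(-.02,.09,.005):
    k=m&(a>=lo)&(a<lo+.005)
    if k.sum():print("%.4f"%(lo+.0025),k.sum(),"lat",np.percentile(l[k],[0,10,25,50,75,90,100]),"z",np.percentile(b[...,2][k],[0,50,100]))
q=w[80:170,192:222].reshape(-1,3);q=q[(q[:,2]>.05)&(q[:,2]<.165)&(q[:,1]>.125)&(q[:,1]<.29)]
L=cv2.fitLine(q[:,:2].astype(np.float32),cv2.DIST_HUBER,0,.01,.01).ravel()
print("card",len(q),L, "lat of face",np.percentile((q[:,:2]-tcp[:2])@n,[5,25,50,75,95]),"edge a",np.percentile((q[:,:2]-tcp[:2])@d,[0,1,3,100]))
E
```

```text
cam [ 0.4935 -0.6875  0.772 ]
-0.0125 48 lat [-0.0172 -0.0155 -0.0138  0.0112  0.0137  0.0154  0.0166] z [-0.0218  0.0004  0.0242]
-0.0075 41 lat [-0.0301 -0.017  -0.014  -0.012   0.0127  0.0153  0.0292] z [-0.0222 -0.0021  0.0249]
-0.0025 18 lat [-0.0177 -0.0158 -0.0119 -0.0118 -0.0112  0.0121  0.0155] z [-0.0231  0.0035  0.0194]
0.0025 19 lat [-0.0168 -0.0149 -0.0122 -0.0117 -0.0114 -0.0068  0.0294] z [-0.0211  0.0051  0.0172]
0.0075 20 lat [-0.0176 -0.0169 -0.014  -0.0119 -0.0113 -0.0111 -0.011 ] z [-0.0198  0.0056  0.0219]
0.0125 14 lat [-0.0171 -0.0144 -0.0122 -0.0115 -0.0112 -0.011  -0.0106] z [-0.0188  0.004   0.0154]
0.0175 14 lat [-0.0155 -0.0148 -0.0127 -0.0114 -0.011  -0.0108 -0.0108] z [-0.0191  0.0081  0.018 ]
0.0225 62 lat [-0.0173 -0.0116 -0.0102 -0.0076 -0.0046 -0.0021  0.0014] z [-0.0244  0.0013  0.0177]
0.0275 11 lat [-0.0163 -0.011  -0.0098 -0.007  -0.0036 -0.0017 -0.0005] z [-0.0124  0.0033  0.0173]
0.0325 4 lat [-0.0145 -0.0144 -0.0141 -0.013  -0.0115 -0.0104 -0.0097] z [0.0146 0.0167 0.0177]
0.0475 1 lat [0.0127 0.0127 0.0127 0.0127 0.0127 0.0127 0.0127] z [0.0164 0.0164 0.0164]
0.0525 9 lat [0.0111 0.0114 0.0128 0.0139 0.014  0.0147 0.0158] z [0.0008 0.011  0.0164]
0.0575 15 lat [0.0099 0.0129 0.0133 0.0149 0.016  0.0164 0.0174] z [0.0006 0.0121 0.0186]
0.0625 10 lat [0.0137 0.0159 0.0163 0.0168 0.0181 0.0184 0.0193] z [-0.0012  0.0091  0.0176]
0.0675 5 lat [0.0125 0.0128 0.0133 0.0151 0.0169 0.0177 0.0182] z [0.0006 0.0158 0.0164]
card 673 [0.3351 0.9422 0.5151 0.2123] lat of face [-0.0035 -0.0027 -0.0023 -0.0018 -0.0004] edge a [0.1184 0.1223 0.1239 0.2696]
```

>>> jog_arm([
  [-0.2,0.1,0,0,0,0,-1],
  [-0.3,0.1,0,0,0,0,-1],
  [0.3,0.9,0,0,0,0,-1],
  [0.4,1.0,0,0,0,0,-1],
  [0.3,0.9,0,0,0,0,-1],
  [0,0,0,0,0,0,-1],
  [0,0,0,0,0,0,-1],
  [0,0,0,0,0,0,-1],
])

```text
t: 6.87
ee_pos: [0.4531, 0.0487, 0.1032]
tcp_rot: [[0.319, 0.948, -0.0], [0.948, -0.319, -0.0], [-0.0, -0.0, -1.0]]
contact_force: [0.6, -0.2, -0.7]
width: 0.0326
gripper_force: 30.2
```

```bash
cat > m.py <<'E'
from h import *
import sys
np.set_printoptions(precision=4,suppress=True)
t=vision.read_camera("top");c=vision.read_camera("side");s=telemetry.get_state();tcp=s["ee_pos"]
a_=cv2.resize(c["frame"][90:210,140:260],(400,400),interpolation=2);b_=cv2.resize(t["frame"][210:310,110:210],(400,400))
cv2.imwrite(sys.argv[1],np.hstack([a_,b_]))
print(s["t"],tcp,s["tcp_rot"][:,0],s["width"],s["contact_force"])
d=np.array([.336,.942]);n=np.array([.942,-.336])
w=cloud(c);f=c["frame"].astype(int)
b=w-tcp;a=b[...,:2]@d;l=b[...,:2]@n
sat=(f[...,2]-f[...,0])
m=(sat>15)&(abs(l)<.04)&(a>.04)&(a<.09)&(abs(b[...,2])<.03)
top=m&(b[...,2]>.0145)
for lo in np.arange(.045,.09,.005):
    k=m&(a>=lo)&(a<lo+.005);kt=k&top
    print("%.4f"%(lo+.0025),k.sum(),"lat",np.percentile(l[k],[0,25,50,75,100]) if k.sum() else '', "top", l[kt])
m=(sat<15)&(abs(l)<.02)&(a>.05)&(a<.25)&(w[...,2]>.05)&(w[...,2]<.165)
print("card lat",np.percentile(l[m],[5,50,95]),"a",np.percentile(a[m],[0,2,5]))
E
python3 m.py pics/e.png
```

```text
6.9667 [0.453  0.0484 0.1033] [ 0.3191  0.9477 -0.0001] 0.03227707378660395 [ 0.1053  0.42   -0.6352]
0.0475 1 lat [0.0149 0.0149 0.0149 0.0149 0.0149] top []
0.0525 6 lat [0.0126 0.0131 0.0141 0.0148 0.0151] top [0.0126 0.015 ]
0.0575 14 lat [0.0112 0.0142 0.0159 0.0165 0.018 ] top [0.0112 0.0139 0.0165 0.0121 0.0139 0.0167]
0.0625 12 lat [0.013  0.0165 0.0177 0.0179 0.0188] top [0.0153 0.013  0.0157 0.0179 0.0185]
0.0675 6 lat [0.0166 0.0173 0.0185 0.0186 0.0198] top [0.0166 0.017 ]
0.0725 0 lat  top []
0.0775 0 lat  top []
0.0825 0 lat  top []
0.0875 0 lat  top []
card lat [0.0026 0.0036 0.0058] a [0.0917 0.1041 0.1122]
```

View pics/e.png

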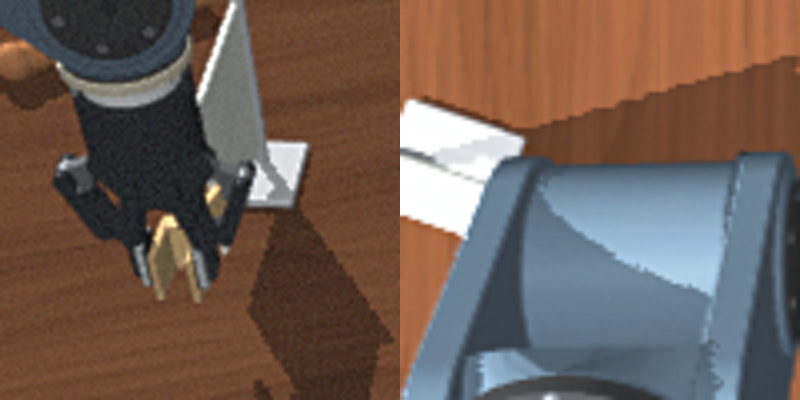

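The jaws are centred on the card to within about 1 mm: jaw centre at +2 mm, card mid at +1.6 mm. The far jaw shows at side-crop (215,195), clear of the card. I'll advance 35 mm in line.

>>> jog_arm([
  [0.2,0.6,0,0,0,0,-1],
  [0.2,0.6,0,0,0,0,-1],
  [0.2,0.5,0,0,0,0,-1],
  [0,0,0,0,0,0,-1],
])

```text
t: 7.3
ee_pos: [0.4596, 0.0664, 0.1034]
tcp_rot: [[0.318, 0.948, 0.0], [0.948, -0.318, 0.0], [0.0, 0.0, -1.0]]
contact_force: [0.7, 0.4, -1.3]
width: 0.0324
gripper_force: 30.2
```

>>> jog_arm([
  [0.2,0.5,0,0,0,0,-1],
  [0.2,0.6,0,0,0,0,-1],
  [0.2,0.5,0,0,0,0,-1],
  [0,0,0,0,0,0,-1],
  [0,0,0,0,0,0,-1],
  [0,0,0,0,0,0,-1],
])

```text
t: 7.8
ee_pos: [0.465, 0.0815, 0.1032]
tcp_rot: [[0.319, 0.948, -0.0], [0.948, -0.319, -0.0], [-0.0, -0.0, -1.0]]
contact_force: [-0.3, -0.5, -0.8]
width: 0.0322
gripper_force: 30.2
```

```bash
python3 m.py pics/f.png
```

```text
7.9 [0.465  0.0813 0.1033] [ 0.3192  0.9477 -0.0001] 0.032219052512473624 [ 0.596  -0.1705 -1.434 ]
0.0475 1 lat [0.0158 0.0158 0.0158 0.0158 0.0158] top [0.0158]
0.0525 5 lat [0.0122 0.0138 0.0145 0.0149 0.0154] top [0.0122]
0.0575 11 lat [0.0114 0.0148 0.0156 0.0167 0.0173] top [0.0114 0.0141 0.0155 0.0138]
0.0625 12 lat [0.0129 0.0173 0.0176 0.0185 0.0197] top [0.0175 0.0129 0.0157 0.0174 0.0197]
0.0675 6 lat [0.0144 0.0184 0.0191 0.0193 0.0203] top [0.0144]
0.0725 1 lat [0.0152 0.0152 0.0152 0.0152 0.0152] top []
0.0775 1 lat [0.0141 0.0141 0.0141 0.0141 0.0141] top []
0.0825 1 lat [0.0034 0.0034 0.0034 0.0034 0.0034] top []
0.0875 1 lat [0.0036 0.0036 0.0036 0.0036 0.0036] top []
card lat [0.0024 0.0034 0.006 ] a [0.0794 0.1003 0.1108]
```

View pics/f.png

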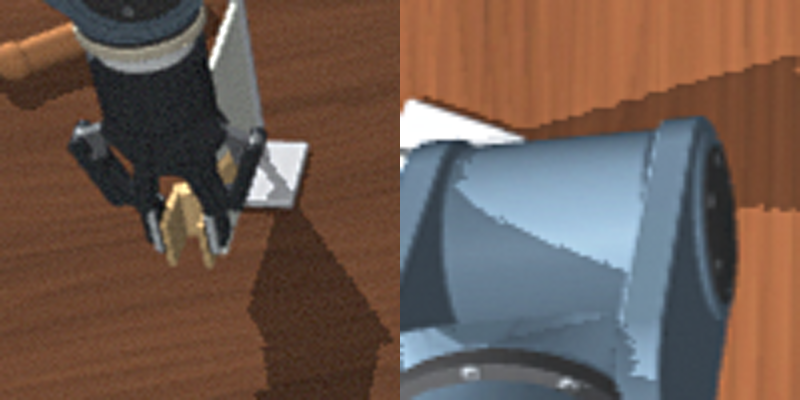

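The side crop shows the right jaw at (228,165) in front of the card face, with the card between the jaws. There is no contact force, the clip is held wide open, and the edge is about 22 mm inside.

```bash
python3 -c "
from workcell import arm;print(arm.hand_in())"
```

```text
the job is handed in; nothing more can be done
None
```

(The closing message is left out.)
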